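# Dock a carrier plate on its locating pins

### The arm

A 6-joint arm with a two-finger parallel gripper is mounted at the origin on a cart in front of the work surface, level with it; the furniture and walls round the work are solid. World frame = base frame: x ahead of the robot, y to its left, z up, the work surface at z = 0. Lengths are in mm, angles in rad, forces in N, time in s.
With the tool pointing down it reaches from about 375 to 925 mm from the base axis. Payload 5.7 kg.
Tool frame: the origin (TCP) lies midway between the tips of the shut fingers; the grasp point (between the pads) lies grip_point_offset behind it (grip_point_offset is the distance from the TCP to the grasp point, in mm); z points along the fingers, y is the line along which they close (so a half turn about z gives the same grasp; the last joint's range is limited). The gripper opens to 85 mm and grips with 20 to 120 N. Pads are 22 mm wide; open, the fingers measure 114 mm over their backs; the gripper's body (76 mm by 85 mm) begins 54 mm behind the grasp point. The pads swing forward as they close: fully open they stand 13 mm farther back than shut.
Start: joints at [1.157, 0.359, 1.51, -0, 1.272, -0.115], TCP at [176.616, 573.382, 211.267] pointing down, gripper open.
Joint ranges: [-2.97, 2.97], [-1.01, 2.36], [0.21, 2.38], [-0.96, 4.11], [0.2, 2.71], [-2.98, 2.98]. Speed limits (rad/s): [2.39, 2.39, 3.14, 3.14, 3.14, 3.14].

### API

Orientations are given as a unit quaternion [x, y, z, w].
In Python, from bench import * gives the robot as it stands. The module is installed in compiled form; this text tells all that it offers.
- The arm moves only by the tool carry_out, never from a script. Its arguments are lists of equal length, an entry for each row: "hand": the finger opening in mm, from 0 to 85.4; "offset": the shift along the world's x, y, z in mm, a list of three; "roll": the turn about the world's z in units of 5 degrees (1.0 is 5 degrees). In form: {"hand": [hand, ...], "offset": [[tx, ty, tz], ...], "roll": [roll, ...]}. A call has 1 to 20 rows; each row is the pose to reach, as a shift and turn from the pose commanded when the call began; what a row does not reach only later rows make up. A row lasts 1/10 s, in which the tool goes at most 50 mm and 8.59 degrees, less where a joint would pass 70% of its speed; a pose out of reach is approached as far as the arm can. A call with a gripper value outside its range is refused whole. The fingers move at their own pace and stop on an object; "force" is the grip in N (left out, the last holds). Time passes only in rows, so rows that repeat a pose let the fingers close. It gives the time, the measured TCP pose, the force, the opening and the grip force at its end, in the units of the state.
- sense(): the state, without advancing time (a new reading comes with each control period).
- read_camera(name): name is "scene" or "top" or "wrist"; returns the picture (400x640x3 uint8, red, green, blue); there is no depth.
- camera_info(name): a dict with "mtx" (3x3 intrinsics, pixels), "D" ([k1, k2, p1, p2, k3] as OpenCV has them; the pictures are not rectified), "eye" and "rotation" of the camera in the world; the wrist camera has in their place "T_tool_cam" (4x4, takes a point from camera to tool coordinates, whose origin is the TCP and whose axes are the flange's). Camera axes: x right, y up, looking along -z (the intrinsics and any distortion apply to the point x, -y, -z); pixel columns grow to the right and rows downward; lengths in mm; the calibration is good to about 2 mm. A picture is of the moment at which its call begins: read the wrist's pose just before it. camera_info takes no time and is no camera call.
- close_job(): hands the job in; it is judged then, once.
The state is a dict: "clock": time; "joint_positions": joint angles; "dq": joint speeds; "joint_efforts": joint torques, N m; "eef_pos": TCP position; "tcp_rot": TCP orientation; "wrist_force": force on the tool from outside, world axes, zero at the start; "ft_torque": the same for the moment, N m; "finger_gap": finger opening in mm; "finger_force": force on a finger pad.
Only numpy, scipy, OpenCV 4.12 (cv2) and the standard library are available. Lean on these libraries where they do the work, as an engineer would, in place of code of your own. Each camera call takes 0.05 s, during which the arm holds its last target. There are 200 camera calls.

### The job

Pull the carrier plate out of its storage dock by the lug on its front end, lay it flat on the worktop clear of the dock and let go. Then take it up by the grip block in its middle and lower it (do not drop it) onto the locating nest, round hole over the round pin and slot over the diamond pin, until it lies flush on the nest, and let go. Leave the small bottle and the beaker standing where they are.

Things in the scene. Friction and masses are not known exactly. Their poses are not given: they have to be found in the camera images.
- plate: Loose bare aluminium plate, 140 (x) x 80 (y) x 10 (z) mm, about 0.35 kg, rows of dark dimples along both long sides, two upright black pieces on top. Origin: centre of the underside; z up; x points lengthwise from the lug end (-x) to the round-hole end (+x). At the start it lies on the worktop, pushed into the dock, with only about 50 mm of its lug end sticking out.
- plate_lug (a point): point in the pull lug at the plate's end, at plate x = -58 mm, 36 mm above the underside. The black lug is 20 mm along x and 14 mm along y, from 10 to 46 mm above the underside: grip it from above, fingers closing along the plate's y
- plate_block (a point): point in the grip block in the plate's middle, at plate x = +4 mm, 36 mm above the underside. The black block is 14 mm along x and 44 mm along y, from 10 to 46 mm above the underside: grip it from above, fingers closing along the plate's x
- plate_round (a point): centre of the round hole (18 mm diameter, right through) at the underside, at plate x = +48 mm, y = 0
- plate_slot (a point): centre of the slot (22 mm along x, 13 mm along y, right through) at the underside, at plate x = -30 mm, y = 0
- dock: Fixed grey roofed pocket with no floor, open to its -x side (towards the robot). Origin: middle of the open mouth, on the worktop; x points into the pocket. Inside 96 deep, 86 wide, 54 mm high; outside 101 deep, 96 wide (128 over the foot flanges), 59 mm high. The plate lies along its x and reaches 88 to 92 mm in: pull it straight along the dock's -x by about 105 mm to clear it.
- dock_seat (a point): where the plate's origin is when the plate is fully stored: 22 mm inside the mouth (dock x), on the worktop
- nest: Fixed dark steel slab, 170 (x) x 110 (y) x 15 (z) mm, with two pins on top. Origin: centre of the underside, on the worktop; z up. The seated plate has its x, y, z along the nest's, its origin right above the nest's origin, its underside on the top face 15 mm above the worktop; the pins then stand 2 mm above the plate's top face.
- nest_round (a point): centre of the round pin's foot on the nest's top face, at nest x = +48 mm, y = 0. The pin is 16 mm in diameter and 12 mm tall, the upper 6 mm tapered to about 10 mm
- nest_diamond (a point): centre of the diamond pin's foot on the nest's top face, at nest x = -30 mm, y = 0. The pin is square, set cornerwise, 11 mm over its corners and 12 mm tall, the upper 6 mm tapered to 5 mm
- bottle: loose bystander: small white bottle with a white cap, 38 mm diameter, 75 mm tall; origin under its centre
- beaker: loose bystander: clear beaker, 55 mm diameter, 68 mm tall; origin under its centre

How it is judged (in metres and radians):
On the way, in this order (a step that is already met when the one before it is completed fails the run):
1. the plate lies flat on the worktop clear of the dock and has been let go (horizontal distance between plate and dock_seat above 0.095 m and height (world z) of plate below 0.004 m and angle between plate's own z axis and vertical below 0.04 rad and contact force between the fingers and plate below 0.1 N), for 0.2 s.
2. the plate has been taken up by the grip block in its middle (height (world z) of plate above 0.025 m and distance between the grasp point and plate_block below 0.04 m and contact force between the fingers and plate above 0.5 N), for 0.1 s.
At the end, for the whole second after the job is handed in: The plate lies released and at rest on the nest with both pins engaged: round hole within 3 mm of the round pin's centre, slot centre within 4 mm of the diamond pin's, underside within 2.5 mm of the nest's face at both, tilted less than 0.03 rad (horizontal distance between plate_round and nest_round below 0.003 m and horizontal distance between plate_slot and nest_diamond below 0.004 m and z of plate_round in the frame of nest_round below 0.0025 m and z of plate_slot in the frame of nest_diamond below 0.0025 m and angle between plate's own z axis and vertical below 0.03 rad and linear speed of plate below 0.01 m/s and angular speed of plate below 0.05 rad/s and contact force between the fingers and plate below 0.1 N); the robot touches nothing.
It fails at once if the plate is let go in the air over the nest (more than 20 mm above its face) (horizontal distance between plate and nest below 0.06 m and z of plate in the frame of nest_round above 0.02 m and contact force between the fingers and plate below 0.05 N).
It fails at once if the bottle is moved more than 30 mm or tipped (distance of bottle from where it was at the start of the episode above 0.03 m or angle between bottle's own z axis and vertical above 0.4 rad).
It fails at once if the beaker is moved more than 30 mm or tipped (distance of beaker from where it was at the start of the episode above 0.03 m or angle between beaker's own z axis and vertical above 0.4 rad).
It also fails if it takes over 54 s, if anything falls off the work surface, if the arm or the gripper's body presses on something with over 40 N, if the wrist force passes 120 N, or if a joint passes its speed limit or range.

## Working session

There is one attempt and no reset: what is moved stays moved. The work goes in short steps, Python scripts to look and compute and a tool call to move; the robot and the scene stay as the last step left them, time stands still between calls to the robot, and variables do not carry over. Pictures are saved under pics/ and viewed, at most 10 in all, crops included, and the job is handed in when it is done.

Besides the shell and the picture viewer there is one more tool, called after "Call:" as name(argument=value, ...), one argument or row to a line, values as JSON. carry_out: Moves the arm, as the interface text tells. Its arguments: {"type":"object","properties":{"hand":{"type":"array"},"offset":{"type":"array"},"roll":{"type":"array"},"force":{"type":"number"}},"required":["hand","offset","roll"]}

```bash
mkdir -p pics; python3 - <<'E'
from bench import *
import cv2
s=sense();print(s)
for n in("scene","top"):
    cv2.imwrite(f"pics/{n}0.png",read_camera(n)[:,:,::-1]);print(n,camera_info(n))
print(camera_info("wrist"))
try: print(grip_point_offset)
except Exception as e: print(e)
E
```

```text
{'clock': 0.0, 'joint_positions': array([ 1.15687328e+00,  3.59495385e-01,  1.51147714e+00,  1.17229903e-08,
        1.27250890e+00, -1.15093415e-01]), 'dq': array([ 0.00151869,  0.00147987,  0.00045477, -0.00098094, -0.00018793,
       -0.00091109]), 'joint_efforts': array([ 1.59362811e-03, -5.27611685e+01, -2.78630233e+01,  3.57372312e-05,
        1.30451698e-02, -4.68346207e-05]), 'eef_pos': array([176.34248874, 572.72001742, 210.44235038]), 'tcp_rot': array([ 1.48859428e-01,  9.88857916e-01, -9.11539075e-04, -2.46900387e-04]), 'wrist_force': array([-0.27064382,  0.55339028,  0.23909388]), 'ft_torque': array([-0.00495496, -0.00525255, -0.01597303]), 'finger_force': 0.0, 'finger_gap': 85.76655186383051}
scene {'mtx': array([[366.38622912,   0.        , 325.25903104],
       [  0.        , 366.38622912, 195.73920421],
       [  0.        ,   0.        ,   1.        ]]), 'D': array([-0.08373172,  0.        ,  0.        ,  0.        ,  0.        ]), 'eye': array([ 178.9654542 , -380.20333001,  666.28075607]), 'rotation': array([ 0.33154964, -0.14110008, -0.3814714 ,  0.85126093])}
top
[... 290 characters left out ...]
6275937]), 'rotation': array([-0.07009684,  0.07553163,  0.72367777, -0.68240156])}
{'mtx': array([[308.74427033,   0.        , 319.0307788 ],
       [  0.        , 308.74427033, 196.2798743 ],
       [  0.        ,   0.        ,   1.        ]]), 'D': array([-0.05691393,  0.        ,  0.        ,  0.        ,  0.        ]), 'T_tool_cam': array([[-5.57520630e-05,  9.48545745e-01,  3.16640120e-01,
         8.05086652e+01],
       [ 9.99999729e-01,  2.85136887e-04, -6.78098950e-04,
        -5.76341816e-01],
       [-7.33493652e-04,  3.16639997e-01, -9.48545505e-01,
        -1.62453161e+02],
       [ 0.00000000e+00,  0.00000000e+00,  0.00000000e+00,
         1.00000000e+00]])}
18.700000000000003
```

View pics/top0.png

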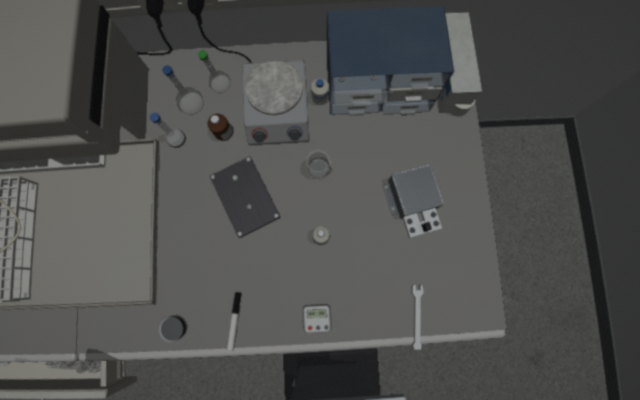

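View pics/scene0.png

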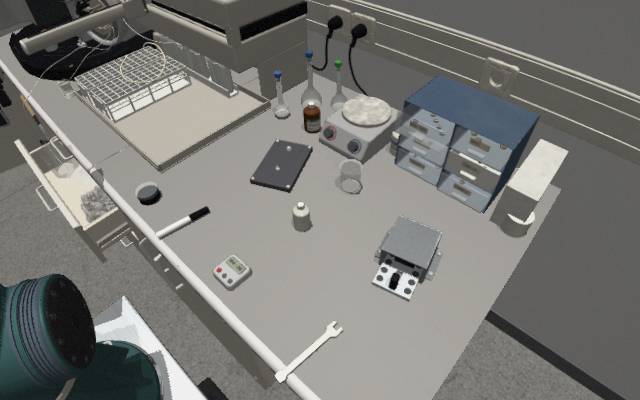

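The top view shows the dock at about (417,190) with the plate and lug at (424,224). The nest is at (245,196), its pins at about (236,178) and (249,207). The beaker is at (318,165) and the bottle at (320,235). Next, enlarged crops.

```bash
cat > h.py <<'E'
from bench import *
import cv2, numpy as np
from scipy.spatial.transform import Rotation as R
def campose(n,s=None):
    c=camera_info(n)
    if n=="wrist":
        s=s or sense(); T=np.array(c["T_tool_cam"]); Rt=R.from_quat(s["tcp_rot"]).as_matrix()
        return c, Rt@T[:3,:3], np.array(s["eef_pos"])+Rt@T[:3,3]
    return c, R.from_quat(c["rotation"]).as_matrix(), np.array(c["eye"])
def w(n,px,z,s=None):
    c,Rm,e=campose(n,s)
    p=cv2.undistortPoints(np.array(px,float).reshape(-1,1,2),c["mtx"],c["D"]).reshape(-1,2)
    d=np.c_[p[:,0],-p[:,1],-np.ones(len(p))]@Rm.T
    t=(np.broadcast_to(z,len(p))-e[2])/d[:,2]
    return e+d*t[:,None]
def proj(n,P,s=None):
    c,Rm,e=campose(n,s)
    q=(np.array(P,float)-e)@Rm; q=q*[1,-1,-1]
    return cv2.projectPoints(q,np.zeros(3),np.zeros(3),c["mtx"],c["D"])[0].reshape(-1,2)
E
python3 - <<'E'
from h import *
t=cv2.imread("pics/top0.png")
a=cv2.resize(t[155:245,375:460],None,fx=6,fy=6,interpolation=cv2.INTER_CUBIC)[:540,:400]
a=cv2.resize(t[155:243,380:446],None,fx=6,fy=6,interpolation=cv2.INTER_CUBIC)
b=cv2.resize(t[152:240,205:285],None,fx=5,fy=6,interpolation=cv2.INTER_CUBIC)
cv2.imwrite("pics/c1.png",np.hstack([a,b]));print(a.shape,b.shape)
print(w("top",[(423,226),(417,190),(236,178),(249,207)],[46,59,27,27]))
print(w("top",[(318,175),(320,240)],0))
E
```

```text
(528, 396, 3) (528, 400, 3)
[[ 530.25229779 -224.65733705   46.        ]
 [ 612.58626046 -216.40204746   59.        ]
 [ 673.95997276  205.37441117   27.        ]
 [ 601.60332429  175.65928288   27.        ]]
[[676.81960305   8.93198837   0.        ]
 [517.11202555  13.10979104   0.        ]]
```

View pics/c1.png

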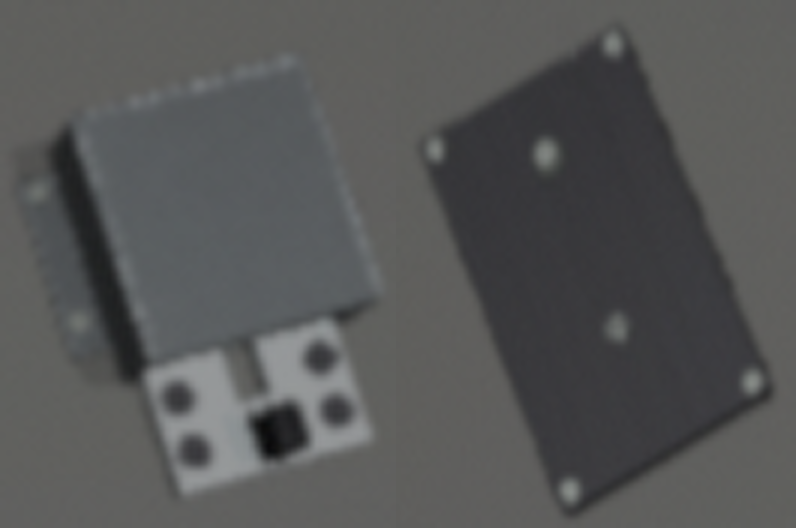

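The left crop shows the dock roof, the plate's free end, the slot and the lug. In the right crop the large round pin is the upper one at (545,153) and the diamond pin is at (616,327). I'll fit the poses.

```bash
cat > fit.py <<'E'
from h import *
from scipy.optimize import least_squares
def fit(n,model,px,x0,s=None,names=None):
    model=np.array(model,float);px=np.array(px,float)
    def f(q):
        c,sn=np.cos(q[2]),np.sin(q[2])
        P=np.c_[q[0]+c*model[:,0]-sn*model[:,1],q[1]+sn*model[:,0]+c*model[:,1],model[:,2]]
        return (proj(n,P,s)-px).ravel()
    r=least_squares(f,x0,x_scale=[10,10,.1]);return r.x,np.round(r.fun.reshape(-1,2),1)
E
python3 - <<'E'
from fit import *
L=lambda u,v:(380-.4+u/6,155-.4+v/6)
N=lambda u,v:(205-.4+(u-396)/5,152-.4+v/6)
for nm,m,p,x0 in [
 ("nest",[(85,55,15),(85,-55,15),(-85,-55,15),(-85,55,15),(48,0,27),(-30,0,27)],[N(420,140),N(625,27),N(770,393),N(568,513),N(545,153),N(616,327)],(630,185,.4)),
 ("dock",[(101,48,59),(101,-48,59),(0,-48,59),(0,48,59)],[L(80,115),L(298,60),L(380,292),L(145,365)],(560,-215,.2)),
 ("plate",[(-70,40,10),(-70,-40,10),(-58,0,46)],[L(182,495),L(372,438),L(281,428)],(590,-215,.2))]:
    q,r=fit("top",m,p,x0);print(nm,np.round(q,2),np.degrees(q[2]).round(1),r.tolist())
E
```

```text
nest [6.3196e+02 1.8869e+02 4.1000e-01] 23.5 [[-0.1, 0.3], [-0.2, -0.5], [0.7, -0.2], [-0.9, 0.6], [0.6, 0.1], [-0.1, -0.3]]
dock [ 5.6541e+02 -2.2751e+02  2.0000e-01] 11.6 [[-1.9, -0.1], [0.9, -1.1], [0.8, 1.2], [0.2, -0.1]]
plate [ 5.8688e+02 -2.2151e+02  2.3000e-01] 13.3 [[-0.4, 0.3], [-0.6, 0.0], [1.0, -0.3]]
```

Call:
carry_out(
  hand=[85,85,85,85,85,85,85,85,85,85,85,85,85,85,85,85,85,85,85,85],
  offset=[
    [274,-373,0],
    [274,-373,0],
    [274,-373,0],
    [274,-373,0],
    [274,-373,0],
    [274,-373,0],
    [274,-373,0],
    [274,-373,0],
    [353,-807,-30],
    [353,-807,-30],
    [353,-807,-30],
    [353,-807,-86],
    [353,-807,-86],
    [353,-807,-86],
    [353,-807,-86],
    [353,-807,-86],
    [353,-807,-86],
    [353,-807,-86],
    [353,-807,-86],
    [353,-807,-86],
  ],
  roll=[1,2,3,4,5,6,6,6,6,6,6,6,6,6,6,6,6,6,6,6],
)

```text
clock: 2.1
eef_pos: [529.2, -234.8, 124.3]
tcp_rot: [-0.111, 0.994, 0.0, -0.001]
wrist_force: [-0.1, 0.4, -0.2]
finger_gap: 85.0
finger_force: 0.0
```

```bash
cat > snap.py <<'E'
import sys
from h import *
import pickle
s=sense();im=read_camera("wrist");n=sys.argv[1]
cv2.imwrite(f"pics/{n}.png",im[:,:,::-1]);pickle.dump(s,open(f"pics/{n}.pkl","wb"))
tx=R.from_quat(s["tcp_rot"]).as_matrix()
print(s["clock"],s["eef_pos"].round(1),"yaw",np.degrees(np.arctan2(tx[1,0],tx[0,0])).round(2),s["finger_gap"],s["wrist_force"].round(1),s["finger_force"])
E
python3 snap.py w1
```

```text
2.1 [ 529.2 -234.8  124.3] yaw -167.28 85.03155773675951 [-0.1  0.4 -0.2] 0.0
```

View pics/w1.png

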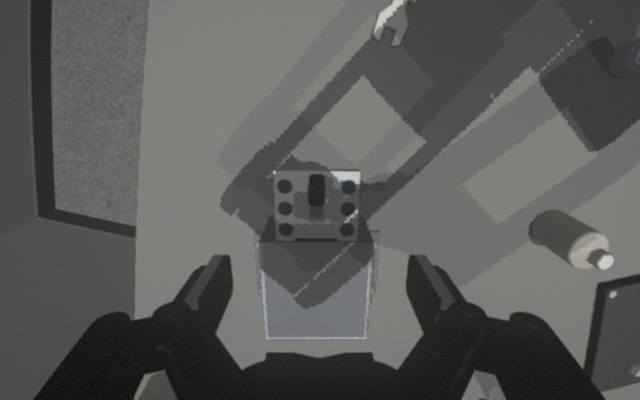

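The wrist view shows the plate's free end with front corners at about (274,170) and (361,170), the lug at (316,190) and the dock roof below it. I'll enlarge it for a precise fit.

```bash
python3 - <<'E'
import cv2
t=cv2.imread("pics/w1.png")
cv2.imwrite("pics/w1c.png",cv2.resize(cv2.convertScaleAbs(t[160:345,250:390],alpha=1.5),None,fx=3.2*1,fy=3.2,interpolation=cv2.INTER_CUBIC))
E
```

```text
(no output)
```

View pics/w1c.png

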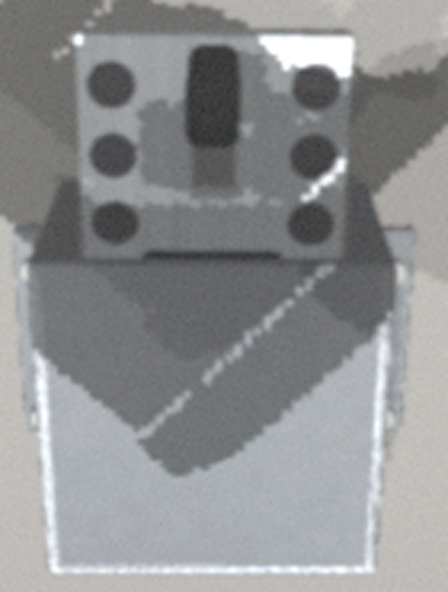

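```bash
python3 - <<'E'
from fit import *
import pickle
s=pickle.load(open("pics/w1.pkl","rb"))
L=lambda u,v:(250-.35+u/3.2,160-.35+v/3.2)
for nm,m,p,x0 in [
 ("dock",[(101,48,59),(101,-48,59),(0,-48,59),(0,48,59)],[L(372,568),L(53,570),L(31,262),L(395,262)],(560,-215,.2)),
 ("plate",[(-70,40,10),(-70,-40,10),(-48,7,46),(-48,-7,46)],[L(354,35),L(77,35),L(238,146),L(187,146)],(590,-215,.2))]:
    q,r=fit("wrist",m,p,x0,s);print(nm,np.round(q,2),np.degrees(q[2]).round(1),r.tolist())
c,sn=np.cos(q[2]),np.sin(q[2]);print("lug",q[0]-58*c,q[1]-58*sn)
E
```

```text
dock [ 5.6294e+02 -2.3043e+02  2.2000e-01] 12.6 [[1.7, 1.2], [-1.4, 0.5], [-1.8, -0.5], [1.5, -0.3]]
plate [ 5.8441e+02 -2.2558e+02  2.2000e-01] 12.5 [[-0.2, -0.5], [-0.5, -0.8], [0.8, 0.7], [-0.2, 0.6]]
lug 527.7729060891023 -238.09660556389255
```

Call:
carry_out(
  hand=[85,85,85,85,85,85,15,5,5,5,5,5],
  offset=[
    [-1.2,-2.2,-40],
    [-1.2,-2.2,-75],
    [-1.2,-2.2,-95],
    [-1.2,-2.2,-105],
    [-1.2,-2.2,-105],
    [-1.2,-2.2,-105],
    [-1.2,-2.2,-105],
    [-1.2,-2.2,-105],
    [-1.2,-2.2,-105],
    [-1.2,-2.2,-105],
    [-1.2,-2.2,-105],
    [-1.2,-2.2,-105],
  ],
  roll=[0,0,0,0,0,0,0,0,0,0,0,0],
  force=50,
)

```text
clock: 3.35
eef_pos: [528.7, -236.2, 20.7]
tcp_rot: [-0.112, 0.994, -0.0, 0.0]
wrist_force: [-1.3, -0.1, 4.6]
finger_gap: 12.1
finger_force: 49.1
```

```bash
python3 - <<'E'
from h import *
print(w("top",[(418,285),(417,287),(413,288),(423,288),(418,295)],5).round())
s=sense();print(s["eef_pos"],s["finger_gap"],s["finger_force"],s["wrist_force"])
E
```

```text
[[ 398. -209.    5.]
 [ 393. -206.    5.]
 [ 392. -197.    5.]
 [ 390. -220.    5.]
 [ 375. -207.    5.]]
[ 528.71777821 -236.17527204   20.74037874] 12.136468758768936 49.056167006492615 [-1.30223554 -0.05900286  4.64075232]
```

Call:
carry_out(
  hand=[5,5,5,5,5,5,5,5,5,5,5,5,5,5],
  offset=[
    [-5,-1.1,0],
    [-14,-3.1,0],
    [-23,-5.2,0],
    [-32,-7.2,0],
    [-41,-9.2,0],
    [-50,-11.2,0],
    [-59,-13.2,0],
    [-68,-15.2,0],
    [-77,-17.2,0],
    [-86,-19.3,0],
    [-95,-21.3,0],
    [-102,-22.8,0],
    [-105.4,-23.6,0],
    [-105.4,-23.6,0],
  ],
  roll=[0,0,0,0,0,0,0,0,0,0,0,0,0,0],
)

```text
clock: 4.75
eef_pos: [422.1, -259.9, 20.7]
tcp_rot: [-0.112, 0.994, -0.0, 0.0]
wrist_force: [1.1, 0.1, 7.2]
finger_gap: 11.8
finger_force: 50.0
```

Call:
carry_out(
  hand=[85,85,85,85,85,85,85,85,85,85,85,85,85,85,85,85,85,85,85,85],
  offset=[
    [0,0,0],
    [0,0,0],
    [0,0,0],
    [0,0,0],
    [0,0,0],
    [0,0,40],
    [0,0,80],
    [30,7,105],
    [60.5,13.5,105],
    [60.5,13.5,105],
    [60.5,13.5,105],
    [60.5,13.5,105],
    [60.5,13.5,105],
    [60.5,13.5,105],
    [60.5,13.5,105],
    [60.5,13.5,105],
    [60.5,13.5,105],
    [60.5,13.5,105],
    [60.5,13.5,105],
    [60.5,13.5,105],
  ],
  roll=[0,0,0,0,0,0,0,-1,-2.5,-4,-5.5,-7,-8.5,-10,-11.5,-13,-14.5,-16,-17.5,-18],
)

```text
clock: 6.75
eef_pos: [483.3, -245.7, 125.1]
tcp_rot: [0.625, 0.781, -0.0, -0.0]
wrist_force: [0.2, 0.6, 0.7]
finger_gap: 85.0
finger_force: 0.0
```

```bash
python3 snap.py w2; python3 - <<'E'
import cv2
t=cv2.imread("pics/w2.png")
cv2.imwrite("pics/w2c.png",cv2.resize(cv2.convertScaleAbs(t[110:310,200:440],alpha=1.5),None,fx=3,fy=3,interpolation=cv2.INTER_CUBIC))
E
```

```text
6.75 [ 483.3 -245.7  125.1] yaw 102.65 84.98081495073845 [0.2 0.6 0.7] 0.0
```

View pics/w2c.png

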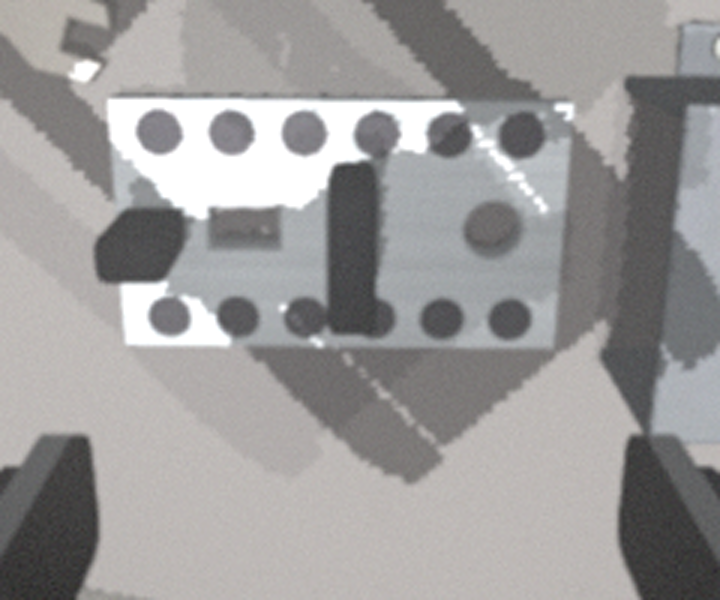

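The plate lies flat and clear of the dock. Its corners in the crop are (108,98), (573,103), (555,348) and (125,345), with the hole at (493,228) and the slot at (245,228).

```bash
python3 - <<'E'
from fit import *
import pickle
s=pickle.load(open("pics/w2.pkl","rb"))
L=lambda u,v:(200-.35+u/3,110-.35+v/3)
m=[(-70,40,10),(70,40,10),(70,-40,10),(-70,-40,10),(48,0,10),(-30,0,10)]
p=[L(108,98),L(573,102),L(555,348),L(125,346),L(494,227),L(245,227)]
q,r=fit("wrist",m,p,(480,-245,.2),s);print(np.round(q,2),np.degrees(q[2]).round(2),r.tolist())
c,sn=np.cos(q[2]),np.sin(q[2]);b=np.array([q[0]+4*c,q[1]+4*sn]);print("block",b,b-s["eef_pos"][:2])
E
```

```text
[ 4.7870e+02 -2.4815e+02  2.1000e-01] 12.27 [[-0.2, 0.3], [0.2, -0.1], [-0.2, -0.4], [0.4, -0.6], [-0.0, 0.6], [-0.2, 0.1]]
block [ 482.61131763 -247.29500507] [-0.6698139  -1.61893574]
```

Call:
carry_out(
  hand=[45,45,45,45,45,45,45,45,45,5,5,5,5,5,5,5],
  offset=[
    [-0.7,-1.6,0],
    [-0.7,-1.6,0],
    [-0.7,-1.6,0],
    [-0.7,-1.6,0],
    [-0.7,-1.6,-40],
    [-0.7,-1.6,-75],
    [-0.7,-1.6,-95],
    [-0.7,-1.6,-105],
    [-0.7,-1.6,-105],
    [-0.7,-1.6,-105],
    [-0.7,-1.6,-105],
    [-0.7,-1.6,-105],
    [-0.7,-1.6,-105],
    [-0.7,-1.6,-105],
    [-0.7,-1.6,-105],
    [-0.7,-1.6,-105],
  ],
  roll=[-0.07,-0.07,-0.07,-0.07,-0.07,-0.07,-0.07,-0.07,-0.07,-0.07,-0.07,-0.07,-0.07,-0.07,-0.07,-0.07],
  force=70,
)

```text
clock: 8.4
eef_pos: [483.7, -248.2, 21.8]
tcp_rot: [0.626, 0.78, 0.0, 0.001]
wrist_force: [-0.4, 0.7, 6.8]
finger_gap: 10.7
finger_force: 68.7
```

Call:
carry_out(
  hand=[5,5,5,5,5,5,5,5,5,5,5,5,5,5,5,5,5,5,5,5],
  offset=[
    [0,0,10],
    [0,0,30],
    [0,0,60],
    [0,0,100],
    [0,0,140],
    [0,0,178],
    [12,25,178],
    [32,58,178],
    [52,94,178],
    [72,130,178],
    [92,166,178],
    [112,202,178],
    [132,238,178],
    [152,274,178],
    [168,303,178],
    [180,325,178],
    [188,340,178],
    [192,347,178],
    [192,347,178],
    [192,347,178],
  ],
  roll=[0,0,0,0,0,0,0,0.2,0.5,0.8,1.1,1.4,1.7,2,2.2,2.25,2.25,2.25,2.25,2.25],
)

```text
clock: 10.4
eef_pos: [674.2, 98.4, 198.3]
tcp_rot: [0.546, 0.837, -0.001, -0.0]
wrist_force: [1.2, -0.2, -2.6]
finger_gap: 10.8
finger_force: 68.7
```

```bash
python3 snap.py w3
```

```text
10.4 [674.2  98.4 198.3] yaw 113.75 10.827750564333618 [ 1.2 -0.2 -2.6] 68.72612714767456
```

View pics/w3.png

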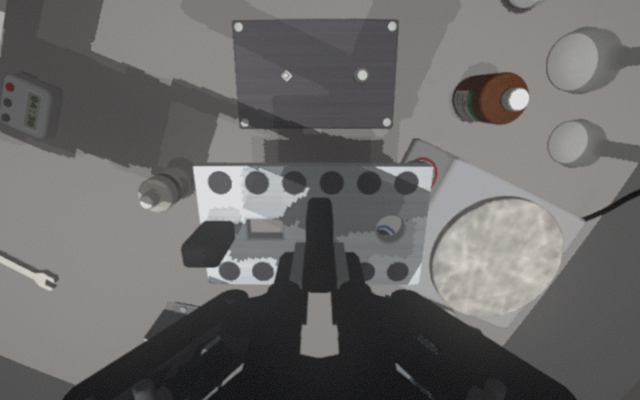

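The nest (232–398, 18–130) and the held plate are both visible. The diamond pin is at (287,76), the round pin at (362,75), and the plate corners at (194,166), (434,164), (425,284) and (208,284). I'll enlarge these with a mosaic.

```bash
python3 - <<'E'
import cv2,numpy as np
t=cv2.convertScaleAbs(cv2.imread("pics/w3.png"),alpha=1.7)
z=lambda x,y,a,b,f:cv2.resize(t[y:y+b,x:x+a],None,fx=f,fy=f,interpolation=cv2.INTER_CUBIC)
n=z(228,12,174,122,3)
P=[(180,150),(420,150),(411,270),(194,270),(376,213),(244,213)]
p=[z(x,y,30,30,4) for x,y in P]
r=np.vstack([np.hstack(p[:2]),np.hstack([p[3],p[2]]),np.hstack([p[5],p[4]])])
r=np.vstack([r,np.zeros((6,240,3),np.uint8)])
cv2.imwrite("pics/w3c.png",np.hstack([n,r]))
E
```

```text
(no output)
```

View pics/w3c.png

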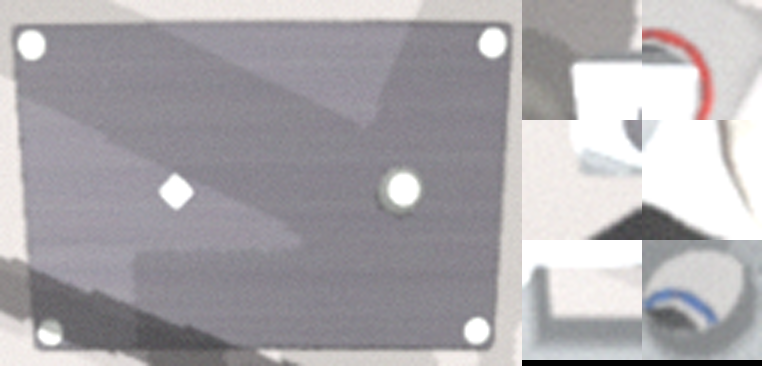

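```bash
python3 - <<'E'
from fit import *
import pickle
s=pickle.load(open("pics/w3.pkl","rb"))
t=cv2.imread("pics/w3.png",0)
L=lambda u,v:(228-.33+u/3,12-.33+v/3)
m=[(-85,55,15),(85,55,15),(85,-55,15),(-85,-55,15),(-30,0,27),(48,0,27)]
p=[L(13,28),L(512,24),L(495,347),L(33,347),L(176,191),L(403,189)]
q,r=fit("wrist",m,p,(632,188,.41),s);print("nest",np.round(q,2),np.degrees(q[2]).round(2),r.tolist())
c0=np.array([(193,166),(433.5,166),(425,284),(208,284)],np.float32).reshape(-1,1,2)
c=cv2.cornerSubPix(t,c0.copy(),(4,4),(-1,-1),(3,50,.01)).reshape(-1,2);print(c)
zt=s["eef_pos"][2]-21.8+10
for pts in (c,c0.reshape(-1,2)):
    pm=[(-70,40,zt),(70,40,zt),(70,-40,zt),(-70,-40,zt),(48,0,zt)]
    a,r=fit("wrist",pm,list(pts)+[(390,228.3)],(674,98,.41),s);print("plate",np.round(a,2),np.degrees(a[2]).round(2),r.tolist())
print("move by fit",q[:2]-a[:2],np.degrees(q[2]-a[2]))
e=s["eef_pos"][:2];th=np.radians(113.75-90)
ux=np.array([np.cos(th),np.sin(th)]);uy=np.array([-ux[1],ux[0]])
a2=e-4*ux+1.1*uy;print("plate by hand model",a2,np.degrees(th),"move",q[:2]-a2)
E
```

```text
nest [6.3111e+02 1.8755e+02 4.2000e-01] 23.95 [[-1.0, -1.4], [0.8, -0.9], [-0.1, 1.1], [0.3, 1.7], [-0.6, -0.1], [0.5, 0.3]]
[[192.49194 165.84027]
 [433.93808 166.40894]
 [425.      284.     ]
 [208.      284.     ]]
plate [6.7138e+02 9.8210e+01 4.2000e-01] 24.03 [[0.8, 0.6], [0.2, -1.2], [-4.8, -0.6], [1.8, 0.2], [1.8, 0.4]]
plate [6.7138e+02 9.8220e+01 4.2000e-01] 24.09 [[0.2, 0.6], [0.6, -0.9], [-4.7, -0.7], [1.8, 0.2], [1.8, 0.3]]
move by fit [-40.27211081  89.33291278] -0.13499585563877806
plate by hand model [670.08862486  97.79769219] 23.75 move [-38.98055738  89.75692284]
```

```bash
python3 - <<'E'
from fit import *
import pickle
s=pickle.load(open("pics/w3.pkl","rb"))
zt=s["eef_pos"][2]-21.8+10
pm=[(-70,40,zt),(70,40,zt),(-70,-40,zt),(48,0,zt)]
for d in (0,5):
    pm2=[(x,y,z+d) for x,y,z in pm]
    a,r=fit("wrist",pm2,[(192.6,165.8),(433.7,166.3),(208.2,283.5),(390,228.3)],(674,98,.41),s);print("plate",np.round(a,2),np.degrees(a[2]).round(2),r.tolist())
# edges of plate bottom right: row profile
t=cv2.imread("pics/w3.png",0)
print(t[255,415:440],t[180,425:445],t[276:290,215],t[276:290,415])
E
```

```text
plate [6.707e+02 9.797e+01 4.100e-01] 23.65 [[-0.2, -0.2], [-0.4, -0.4], [0.0, -0.0], [0.6, 0.7]]
plate [6.7021e+02 9.9450e+01 4.1000e-01] 23.71 [[-3.7, -0.8], [3.2, -1.2], [-2.5, 2.5], [2.8, 1.8]]
[130 130 133 129 131 130 130 142 161 163 163 163 164 163 151 119  88  80
  99 128 156 161 169 176 181] [195 196 195 196 194 192 171 131  99  84 102 119 126 128 127 124 125 134
 142 149] [209 194 150 128 129 130 125 124 132 140 138 139 137 137] [209 207 203 204 202 202 202 197 178 164 161 160 159 161]
```

Call:
carry_out(
  hand=[5,5,5,5,5,5,5,5,5,5,5,5],
  offset=[
    [-6,14,0],
    [-14,34,0],
    [-24,56,0],
    [-33,76,0],
    [-39.3,89.6,0],
    [-39.3,89.6,-30],
    [-39.3,89.6,-65],
    [-39.3,89.6,-95],
    [-39.3,89.6,-120],
    [-39.3,89.6,-139],
    [-39.3,89.6,-139],
    [-39.3,89.6,-139],
  ],
  roll=[0.05,0.05,0.05,0.05,0.05,0.05,0.05,0.05,0.05,0.05,0.05,0.05],
)

```text
clock: 11.65
eef_pos: [635.4, 189.0, 59.5]
tcp_rot: [0.544, 0.839, -0.0, -0.0]
wrist_force: [0.3, -0.4, -2.9]
finger_gap: 10.9
finger_force: 68.8
```

```bash
python3 snap.py w4; python3 - <<'E'
import cv2
t=cv2.imread("pics/w4.png")
cv2.imwrite("pics/w4c.png",cv2.resize(cv2.convertScaleAbs(t[130:310,180:440],alpha=1.3),None,fx=3,fy=3,interpolation=cv2.INTER_CUBIC)[:, :780])
E
```

```text
11.65 [635.4 189.   59.5] yaw 114.02 10.927735630354622 [ 0.3 -0.4 -2.9] 68.78012180328369
```

View pics/w4c.png

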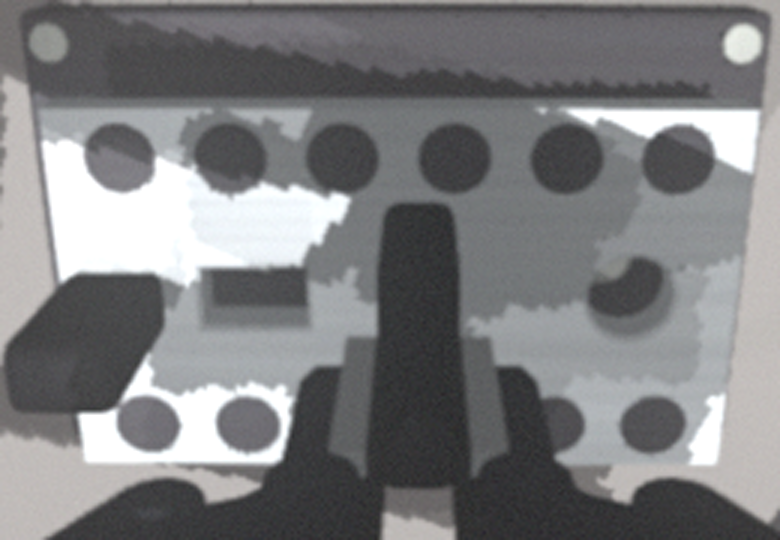

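The plate hovers over the nest. Nest corners are at (22,12) and (770,12) in the crop, plate corners at (38,106), (760,108) and (80,463). The round pin's tip shows at (613,268) in the hole. I'll fit both.

```bash
python3 - <<'E'
from fit import *
import pickle
s=pickle.load(open("pics/w4.pkl","rb"))
L=lambda u,v:(180-.33+u/3,130-.33+v/3)
zt=s["eef_pos"][2]-21.8+10
a,r=fit("wrist",[(-70,40,zt),(70,40,zt),(70,-40,zt),(-70,-40,zt),(48,0,zt)],[L(38,107),L(760,108),L(718,464),L(83,462),L(630,297)],(631,187,.41),s)
print("plate",a.round(2),np.degrees(a[2]).round(2),r.tolist())
q=np.array([631.1,187.55,np.radians(23.95)])
b,r=fit("wrist",[(-85,55,15),(85,55,15)],[L(21,10),L(771,10)],(631,187,.41),s)
print("nest",b.round(2),np.degrees(b[2]).round(2),r.tolist())
def P(q,x,y,z): c,n=np.cos(q[2]),np.sin(q[2]);return (q[0]+c*x-n*y,q[1]+n*x+c*y,z)
# pin top rim projected to crop, for nest hypothesis q
for h in (q,b):
  k=[P(h,48+5*np.cos(t),5*np.sin(t),27) for t in (0,np.pi/2,np.pi,-np.pi/2)]+[P(h,85,55,15),P(h,-85,55,15)]
  print(((proj("wrist",k,s)-[180-.33,130-.33])*3).round())
E
```

```text
plate [6.3171e+02 1.8855e+02 4.2000e-01] 23.9 [[-0.3, 0.1], [-0.1, 0.2], [-0.7, -0.5], [0.5, -0.3], [0.6, 0.3]]
nest [6.3077e+02 1.8793e+02 4.2000e-01] 23.99 [[-2.0, 0.2], [2.0, 0.2]]
[[629. 263.]
 [609. 242.]
 [586. 263.]
 [606. 283.]
 [777.  13.]
 [ 16.  13.]]
[[629. 260.]
 [608. 240.]
 [585. 261.]
 [606. 281.]
 [777.  11.]
 [ 15.  11.]]
```

Call:
carry_out(
  hand=[5,5,5,5,5,5,5,5,5,5],
  offset=[
    [-0.7,-0.9,0],
    [-0.7,-0.9,-3],
    [-0.7,-0.9,-6],
    [-0.7,-0.9,-9],
    [-0.7,-0.9,-11],
    [-0.7,-0.9,-13],
    [-0.7,-0.9,-15],
    [-0.7,-0.9,-16],
    [-0.7,-0.9,-17],
    [-0.7,-0.9,-17],
  ],
  roll=[0,0,0,0,0,0,0,0,0,0],
)

```text
clock: 12.7
eef_pos: [634.8, 188.2, 42.1]
tcp_rot: [0.544, 0.839, -0.0, -0.0]
wrist_force: [-0.5, -0.1, -3.3]
finger_gap: 10.7
finger_force: 68.8
```

No contact force yet. The taper is engaged freely, so I'll continue down.

Call:
carry_out(
  hand=[5,5,5,5,5,5,5],
  offset=[
    [0,0,-1],
    [0,0,-2],
    [0,0,-3],
    [0,0,-4],
    [0,0,-5],
    [0,0,-5.5],
    [0,0,-5.5],
  ],
  roll=[0,0,0,0,0,0,0],
)

```text
clock: 13.4
eef_pos: [634.8, 188.2, 36.9]
tcp_rot: [0.544, 0.839, -0.0, -0.0]
wrist_force: [-0.2, 0.2, -0.6]
finger_gap: 10.7
finger_force: 68.9
```

Call:
carry_out(
  hand=[5,5,5],
  offset=[
    [0,0,-0.5],
    [0,0,-1],
    [0,0,-1],
  ],
  roll=[0,0,0],
)

```text
clock: 13.7
eef_pos: [634.8, 188.2, 36.8]
tcp_rot: [0.544, 0.839, 0.0, 0.0]
wrist_force: [-3.2, -0.6, 6.2]
finger_gap: 10.9
finger_force: 70.0
```

The plate is firmly down at the predicted height. I'll release with the limited opening, because of the lug, and retreat.

Call:
carry_out(
  hand=[45,45,45,45,45,45,45,45,45,45,45,45,45,45,45],
  offset=[
    [0,0,0],
    [0,0,0],
    [0,0,0],
    [0,0,0],
    [0,0,10],
    [0,0,30],
    [0,0,60],
    [0,0,90],
    [0,0,120],
    [0,0,150],
    [0,0,150],
    [0,0,150],
    [0,0,150],
    [0,0,150],
    [0,0,150],
  ],
  roll=[0,0,0,0,0,0,0,0,0,0,0,0,0,0,0],
)

```text
clock: 15.2
eef_pos: [634.0, 188.0, 184.5]
tcp_rot: [0.544, 0.839, -0.001, -0.001]
wrist_force: [-1.2, 0.4, -0.3]
finger_gap: 45.0
finger_force: 0.0
```

```bash
python3 snap.py w5; python3 - <<'E'
import cv2
t=cv2.imread("pics/w5.png")
cv2.imwrite("pics/w5c.png",cv2.resize(cv2.convertScaleAbs(t[120:300,200:440],alpha=1.2),None,fx=3,fy=3,interpolation=cv2.INTER_CUBIC))
E
```

```text
15.2 [634.  188.  184.5] yaw 114.03 45.02224748698973 [-1.2  0.4 -0.3] 0.0
```

View pics/w5c.png

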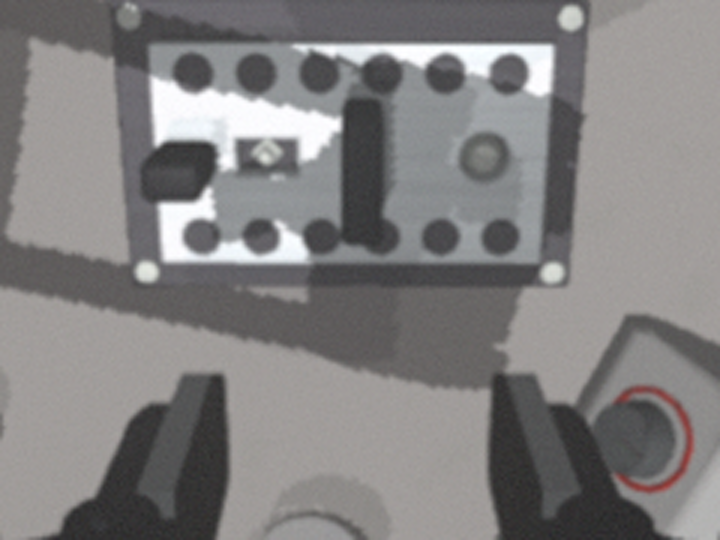

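The plate sits centred on the nest. The diamond pin is in the slot at (267,153) and the round pin is in the hole at (485,157). I'm handing in.

```bash
python3 -c "
from bench import *
print(close_job())"
```

```text
the job is handed in; nothing more can be done
None
```

The plate is out of the dock, seated flush on the nest with both pins engaged, and let go; I handed the job in at about 15 s of the 54 s, and the bottle and beaker were not touched (no result came back).

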